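Free the object tray of a museum transit case

TASK

I am going to draw the object tray out of the open-topped transit case and need both hands on its two bow handles to keep it level. First fold the case's front panel down flat, then pull the tray's black locking knob straight up as far as it goes, so that its pin is out of the hole, and keep holding it up: finish still gripping the raised knob, do not let go. Leave the tray itself where it is, do not touch the carved rosette on it, and do not disturb the other things on the bench and the tray.

Things in the scene. Friction and masses are not known exactly. Their poses are not given: they have to be found in the camera images.
- case: Open-topped grey transit case with aluminium edges, 340 mm wide (y), 262 mm deep (x), on 20 mm feet, fixed to the bench. Wall tops 135 mm, inner floor 32 mm above the bench; walls 12 mm thick. Origin: on the bench (height 0), straight below the middle of the front panel's hinge line. x points level from the front into the case, away from the robot; z up.
- front_hinge (a point): Middle of the front panel's hinge line, 20 mm above the bench, in the panel's outer face at its lower edge (directly above the case's origin). The hinge runs along the case's y.
- front (a joint): Angle of the drop-down front (rad): 0 = upright, closed; 1.571 = folded flat towards the robot. Starts at 0 to 0.4. Panel 340 mm wide, 115 mm high from the hinge, 12 mm thick (case x 0 to 12 mm when closed). Not latched. Stiff hinge (0.35 N m, about 4 N at the top edge): it stays at any angle and must be taken all the way down. When flat its inner face is 32 mm above the bench.
- front_top (a point): Middle of the front panel's top edge, mid-thickness. A finger lip 110 mm long, 4 mm thick, projects 12 mm outwards here. Inside the case, behind the top edge, the knob's top (116 mm above the bench) is the highest thing; away from the knob nothing within 70 mm of the panel is higher than 90 mm.
- knob_mid (a point): Centre of the black round locking knob's head, on the mid-line of the case 72 mm behind the hinge line, 106 mm above the bench when seated. Head: upright cylinder 28 mm in diameter, 20 mm high (10 mm above and below this point), on an 18 mm thick neck. Below the neck a 24 mm steel hex sleeve (top 86 mm above the bench) on an aluminium bracket 44 mm wide in y (top 70 mm).
- knob: The same knob as a solid; origin on its axis at the underside of its neck, 19 mm below the centre of its head; z up, along the pull.
- plunger (a joint): Lift of the sprung locking plunger with the knob (m): 0 = seated, pin 8 mm deep in its hole; 0.014 = up against its stop, pin tip 6 mm clear above the hole. A spring pulls it down with about 7.5 N seated, 12.5 N at the stop, and returns it when let go. Moves straight up and down only.
- pin_tip (a point): Lower end of the plunger's pin (10 mm in diameter), 34 mm above the bench when seated.
- seat_hole (a point): Mouth of the hole in the steel strip on the case floor in which the pin seats, 42 mm above the bench, on the plunger's axis.
- tray (a joint): How far the plywood object tray has been drawn out to the front (m); 0 = home. The seated pin locks it; with the pin out about 8 N slides it; plunger and knob ride on it. Tray top 56 mm above the bench, case x 90 to 242 mm, 278 mm wide. Two steel bow handles 72 mm long stand at its front corners (x = 102, y = +105 and -105 mm), tops 86 mm above the bench.
- rosette: Carved dark wooden rosette, 110 mm across, clipped to a white mount board 116 x 128 mm in the middle of the tray; origin under the board's centre, 178 mm behind the hinge line; top 88 mm above the bench. Not to be touched.
- logger: White data logger 56 x 40 x 16 mm lying loose on the tray left (+y) of the rosette, a bystander.
- vial: Small capped vial, 28 mm in diameter, 46 mm high, standing loose on the tray right (-y) of the rosette, a bystander.
- tape: Yellow tape-measure reel, 54 mm in diameter, 20 mm high, on the bench at the left side of the case, a bystander.
- brush: Brush with a wooden handle lying on the bench at the right side of the case, a bystander.
- tweezers: Steel tweezers 130 mm long, 5 mm high, lying on the bench between robot and case, towards the left, a bystander.
- dish: White ceramic dish, 90 mm in diameter, 35 mm high, on the bench to the right, a bystander.
- solvent: Amber bottle, 64 mm in diameter, 130 mm high, standing on the bench to the right, a bystander.
- camera: Black photo camera, 125 mm wide, 94 mm high, standing on the bench to the left, a bystander.

How it is judged (in metres and radians):
On the way, in this order (a step that is already met when the one before it is completed fails the run):
1. the case's front is folded down flat (value of joint front above 1.45 rad), for 0.2 s.
2. the plunger is pulled fully up by the gripped knob (value of joint plunger above 0.0115 m and contact force between knob and the fingers above 2 N), for 0.3 s.
At the end, for the whole second after the job is handed in: Through the last second the fingers hold the knob (more than 2 N of contact) with the plunger within 2.5 mm of its upper stop and the pin tip more than 3 mm above the hole's mouth, the front is still folded down to within 7 degrees of flat, and the tray is within 12 mm of home (all of step 2 and z of pin_tip in the frame of seat_hole above 0.003 m and value of joint front above 1.45 rad and value of joint tray below 0.012 m); the arm keeps its last pose, push and grip.
It fails at once if the rosette or its mount board is touched (contact force between rosette and the arm above 1 N or contact force between rosette and the fingers above 1 N).
It fails at once if a bystander is moved by more than 20 mm (distance of any of logger, vial, tape, brush, tweezers, dish, solvent, camera from where it was at the start of the episode above 0.02 m).
It fails at once if the tray is drawn out (value of joint tray above 0.02 m).
It also fails if it takes over 51 s, if anything falls off the work surface, if the arm or the gripper's body presses on something with over 40 N, if the wrist force passes 120 N, or if a joint passes its speed limit or range.

ROBOT

A 6-joint arm with a two-finger parallel gripper is mounted at the origin on the work surface. World frame = base frame: x ahead of the robot, y to its left, z up, the work surface at z = 0. Lengths are in m, angles in degrees, forces in N, time in s.
With the tool pointing down it reaches from about 0.375 to 0.9 m from the base axis. Payload 3.1 kg.
Tool frame: the origin (TCP) lies at the very end of the fingers, on their centre line; the grasp point (between the pads) lies 19 mm behind it; z points along the fingers, x is the direction in which the jaws open and shut, and the axes are right-handed (so a half turn about z gives the same grasp; the last joint's range is limited). The gripper opens to 87 mm and grips with 3 to 60 N. Pads are 19 mm wide; open, the fingers measure 117 mm over their backs; the gripper's body (75 mm by 190 mm) begins 51 mm behind the grasp point.
Start: joints at [-10.227, 30.224, 82.088, -0, 67.689, -10.227], TCP at [0.625, 0, 0.195] pointing down, gripper open.
Joint ranges: [-176.69, 176.69], [-43.24, 126.21], [12.49, 139.97], [-82, 262], [0, 151.66], [-163.58, 163.58]. Speed limits (degrees/s): [159.86, 159.86, 180, 180, 180, 180].

INTERFACE

Orientations are given as a 3x3 rotation matrix whose columns are the frame's x, y, z axes.
In Python, from rig import read_state, capture, bot gives the robot as it stands.
- The arm moves only by the shell command python3 -m crank 'ROWS' [OPENING]. ROWS is JSON, a list of rows, each a list of 2 entries, a list of its own where there are three numbers: the shift along the tool's x, y, z in cm, then the turn, a rotation vector about the tool's x, y, z in rad. In form: [[[dx, dy, dz], [wx, wy, wz]], ...]. A call has 1 to 12 rows; each row shifts and turns the commanded pose from where the row before left it, along the tool's axes as they then stand; what a row does not reach is not made up. A row lasts 1/10 s, in which the tool goes at most 50 mm and 8.59 degrees, less where a joint would pass 70% of its speed; a pose out of reach is approached as far as the arm can. A call with a gripper value outside its range is refused whole. OPENING is the closure, from -1 (fully open) to 1 (shut), set as the call begins (- or left out, the last holds). The fingers move at their own pace and stop on an object; the grip force is fixed at half the most. Time passes only in rows, so rows that do not move let the fingers close. It gives the time, the measured TCP pose, the force and the opening at its end, in the units of the state.
- read_state(): the state, without advancing time (a new reading comes with each control period).
- capture(name): name is "scene" or "side" or "wrist"; returns a dict with "pixels" (384x512x3 uint8, red, green, blue), "camera_matrix" (3x3 intrinsics, pixels), "R" (3x3) and "t" (3): a world point X has camera coordinates R X + t. Camera axes: x right, y down, z forward; pixel columns grow to the right and rows downward; lengths in m; the calibration is good to about 2 mm. A picture is of the moment at which its call begins. There is no depth.
- bot.hand_in(): hands the job in, once; it reports no verdict.
The state is a dict: "time_s": time; "joint_positions": joint angles; "qvel": joint speeds; "tau": joint torques, N m; "position": TCP position; "tcp_rot": TCP orientation; "force": force on the tool from outside, world axes, zero at the start; "moment": the same for the moment, N m; "opening": opening from 0.0 (shut) to 1.0 (fully open).
Only numpy, scipy, OpenCV 4.12 (cv2) and the standard library are available. Lean on these libraries where they do the work, as an engineer would, in place of code of your own. Each camera call takes 0.05 s, during which the arm holds its last target.

## Working session

There is one attempt and no reset: what is moved stays moved. The work goes in short steps, Python scripts to look and compute and a shell command to move; the robot and the scene stay as the last step left them, time stands still between calls to the robot, and variables do not carry over. Pictures are saved under pics/ and viewed, and the job is handed in when it is done.

```bash
mkdir -p pics; ls
cat > h.py <<'E'
import numpy as np, cv2
from rig import read_state, capture, bot
def snap(n,f):
    c=capture(n); cv2.imwrite('pics/'+f,c['pixels'][:,:,::-1]); 
    np.savez('pics/'+f+'.npz',K=c['camera_matrix'],R=c['R'],t=c['t']); return c
def ray(f,u,v):
    c=np.load('pics/'+f+'.npz'); d=c['R'].T@np.linalg.inv(c['K'])@np.array([u,v,1.]); o=-c['R'].T@c['t']; return o,d
def atz(f,u,v,z):
    o,d=ray(f,u,v); return o+d*(z-o[2])/d[2]
def proj(f,X):
    c=np.load('pics/'+f+'.npz'); p=c['K']@(c['R']@np.array(X)+c['t']); return p[:2]/p[2]
def crop(f,g,x0,y0,x1,y1,s):
    im=cv2.imread('pics/'+f)[y0:y1,x0:x1]; cv2.imwrite('pics/'+g,cv2.resize(im,None,fx=s,fy=s,interpolation=cv2.INTER_CUBIC))
E
python3 - <<'E'
from h import *
for n in ['scene','side','wrist']: snap(n,n+'0.png')
s=read_state(); print(s['time_s'],s['position'],s['tcp_rot'],s['opening'],s['force'])
E
```

```text
pics
0.15 [6.24418452e-01 1.38107802e-04 1.94406778e-01] [[ 9.99998714e-01 -3.14805589e-07 -1.60343697e-03]
 [ 1.62099913e-07 -9.99999956e-01  2.97426895e-04]
 [-1.60343699e-03 -2.97426773e-04 -9.99998670e-01]] 1.0005428335889799 [-0.03726208  0.3056792   0.2199144 ]
```

View pics/scene0.png

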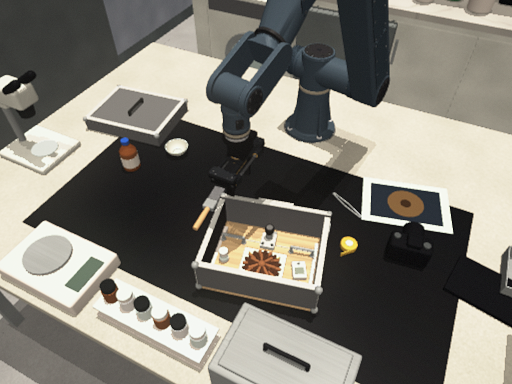

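View pics/side0.png

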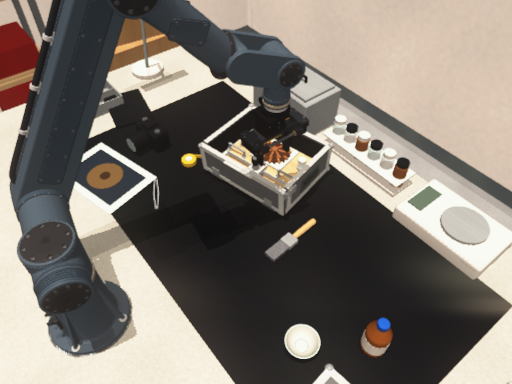

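View pics/wrist0.png

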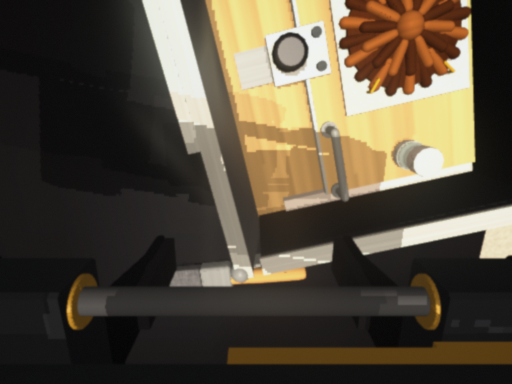

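Run:
```python
from h import *
print(atz('wrist0.png',290,52,.116))
crop('scene0.png','s0c.png',180,180,350,315,4.5)
crop('side0.png','d0c.png',180,90,350,215,4.5)
```

```text
[0.65181829 0.11395243 0.116     ]
```

View pics/s0c.png

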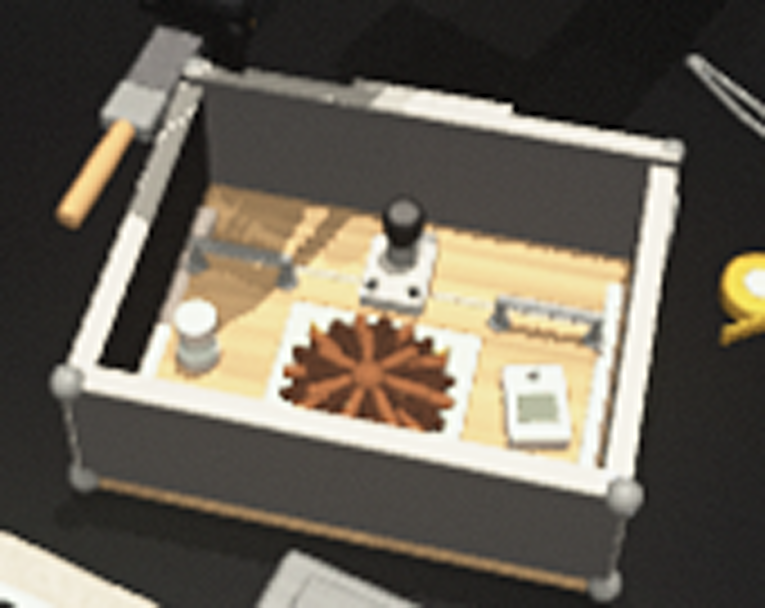

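View pics/d0c.png

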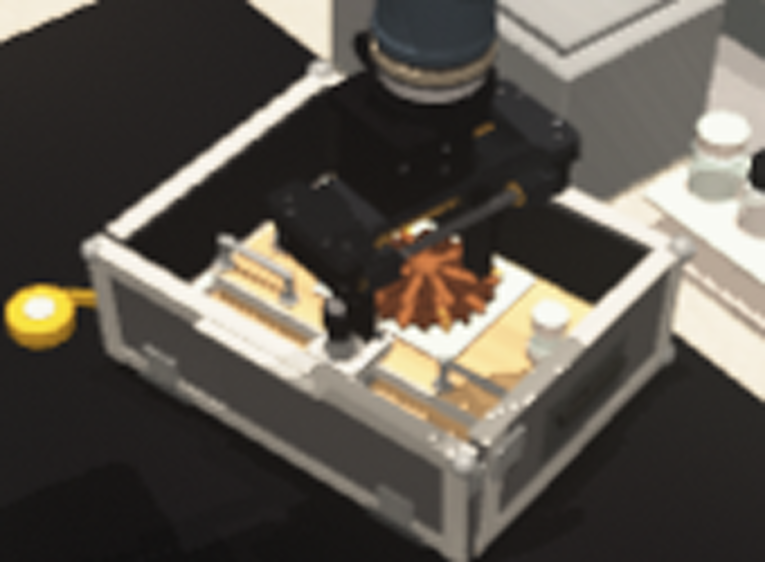

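Run:
```python
from h import *
f='scene0.png'
P={}
for n,u,v,z in [('BR',65,383,.135),('BL',625,495,.135),('FR',197,70,.135),('FL',675,152,.135),('knob',405,210,.116),('ros',370,375,.088),('lip0',357,82,.135),('lip1',512,104,.135)]:
    P[n]=atz(f,180+u/4.5,180+v/4.5,z); print(n,P[n].round(4))
print(np.linalg.norm(P['BR']-P['BL']),np.linalg.norm(P['FR']-P['FL']),np.linalg.norm(P['BL']-P['FL']),np.linalg.norm(P['BR']-P['FR']))
d=P['FL']-P['FR'];print(np.degrees(np.arctan2(-d[0],d[1])));d=P['BL']-P['BR'];print(np.degrees(np.arctan2(-d[0],d[1])));d=P['BL']-P['FL'];print(np.degrees(np.arctan2(d[1],d[0])));d=P['ros']-P['knob'];print(np.degrees(np.arctan2(d[1],d[0])),np.linalg.norm(d[:2]))
f='side0.png'
for n,u,v,z in [('BR',682,245,.135),('BL',322,72,.135),('FR',465,456,.135),('FL',98,248,.135),('lip0',198,325,.135),('lip1',320,395,.135)]:
    P[n]=atz(f,180+u/4.5,90+v/4.5,z); print(n,P[n].round(4))
for a,b in [('BR','BL'),('FR','FL')]:
    d=P[b]-P[a];print(np.degrees(np.arctan2(-d[0],d[1])),np.linalg.norm(d))
```

```text
BR [ 0.8764 -0.0048  0.135 ]
BL [0.7981 0.3213 0.135 ]
FR [ 0.6185 -0.0597  0.135 ]
FL [0.5419 0.2613 0.135 ]
knob [0.6524 0.1155 0.116 ]
ros [0.7618 0.1431 0.088 ]
lip0 [0.5793 0.0444 0.135 ]
lip1 [0.5506 0.1477 0.135 ]
0.3353578551854889 0.3299693757769992 0.26313762888878706 0.26370005412248393
13.406792784593126
13.489915595546075
13.184659874359033
14.140367539671814 0.11286703642311345
BR [ 0.8726 -0.009   0.135 ]
BL [0.7927 0.3126 0.135 ]
FR [ 0.6133 -0.0682  0.135 ]
FL [0.5363 0.2482 0.135 ]
lip0 [0.5469 0.139  0.135 ]
lip1 [0.5724 0.0336 0.135 ]
13.9497036690402 0.33138210651505823
13.664594983060482 0.3256997809574999
```

```bash
python3 -m crank '[[[-0.5,-3.5,-1],[0,0,0]],[[-0.6,-3.5,-1],[0,0,0]],[[-0.5,-3.4,-1],[0,0,0]],[[0,0,0],[0,0,0.148]],[[0,0,0],[0,0,0.148]],[[0,0,0],[0,0,0.148]],[[0,0,0],[0,0,0.148]],[[0,0,0],[0,0,0.148]],[[0,0,0],[0,0,0.148]],[[0,0,0],[0,0,0.148]],[[0,0,0],[0,0,0.148]],[[0,0,0],[0,0,0.149]]]' 1
python3 -m crank '[[[0,0,0],[0,0,0]],[[0,0,0],[0,0,0]]]'
python3 - <<'E'
from h import *
for n in ['scene','side','wrist']: snap(n,n+'1.png')
s=read_state(); print(s['time_s'],s['position'],s['tcp_rot'],s['opening'],s['force'],s['joint_positions'])
E
```

```text
time_s: 1.35
position: [0.6086, 0.1041, 0.2247]
tcp_rot: [[0.23, -0.973, -0.001], [-0.973, -0.23, -0.0], [-0.0, 0.001, -1.0]]
force: [0.7, -0.4, -0.0]
opening: 0.032
time_s: 1.55
position: [0.6087, 0.104, 0.2249]
tcp_rot: [[0.239, -0.971, -0.001], [-0.971, -0.239, 0.0], [-0.0, 0.001, -1.0]]
force: [0.3, -0.5, 1.2]
opening: 0.006
1.7 [0.60890495 0.10402257 0.22504921] [[ 2.37126062e-01 -9.71478864e-01 -2.19012221e-04]
 [-9.71478887e-01 -2.37126069e-01  9.15572216e-06]
 [-6.08280976e-05  2.10594688e-04 -9.99999976e-01]] 0.00010810486779200794 [-0.49617767 -0.66479775 -0.30919238] [-6.57418030e-01  2.78813482e+01  8.12259881e+01  4.02728952e-04
  7.09052173e+01  7.56254697e+01]
```

View pics/wrist1.png

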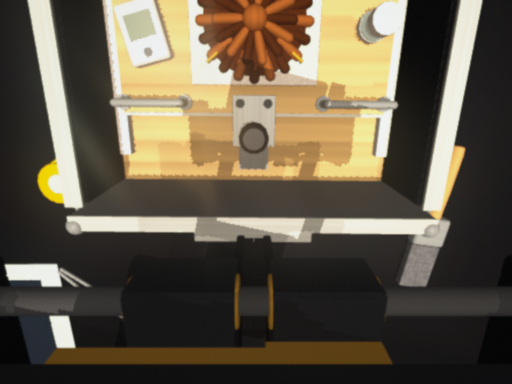

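View pics/side1.png

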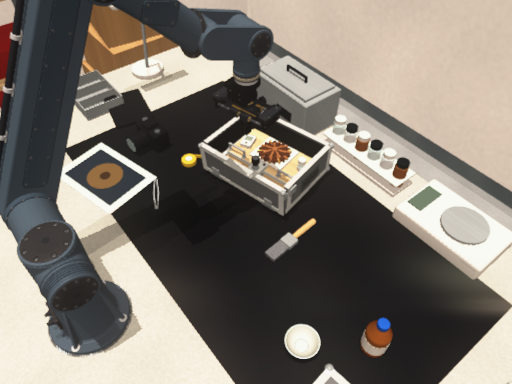

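View pics/scene1.png

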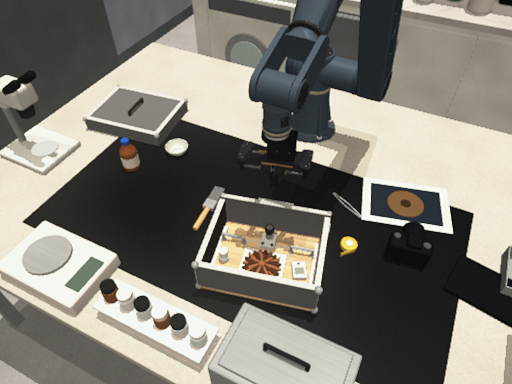

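Run:
```python
from h import *
f='wrist1.png'
for n,u,v,z in [('knob',253,138,.116),('FLs',74,228,.135),('FRs',431,230,.135),('in',252,219,.135),('mid',252,226,.135),('lipout',252,242,.135),('lipL',196,240,.135),('lipR',311,242,.135),('ros',255,18,.088),('hL',148,103,.086),('hR',360,104,.086),('tw',65,275,.0),('tw',122,316,0)]:
    print(n,atz(f,u,v,z).round(4))
a=atz(f,74,228,.135)-atz(f,431,230,.135);print(np.linalg.norm(a),np.degrees(np.arctan2(-a[0],a[1])))
a=atz('wrist1.png',148,103,.086)-atz('wrist1.png',360,104,.086);print(np.linalg.norm(a),np.degrees(np.arctan2(-a[0],a[1])))
for f,u,v in [('scene1.png',268.5,229.5),('side1.png',255,158)]: print(atz(f,u,v,.116))
for f in ['scene1.png','side1.png']:print(proj(f,[.652,.1147,.116]))
crop('side1.png','d1c.png',195,110,335,210,5.5)
crop('scene1.png','s1c.png',190,180,340,290,5)
```

```text
knob [0.6529 0.115  0.116 ]
FLs [0.5348 0.2577 0.135 ]
FRs [ 0.6122 -0.0659  0.135 ]
in [0.5831 0.0988 0.135 ]
mid [0.5763 0.0971 0.135 ]
lipout [0.5604 0.0933 0.135 ]
lipL [0.5499 0.145  0.135 ]
lipR [0.5737 0.0392 0.135 ]
ros [0.7533 0.1377 0.088 ]
hL [0.6575 0.221  0.086 ]
hR [0.7056 0.021  0.086 ]
tw [0.3815 0.3295 0.    ]
tw [0.3304 0.2408 0.    ]
0.3326871544266773 13.442264747536882
0.20578067300279435 13.515120041402417
[0.66401772 0.11606872 0.116     ]
[0.64801612 0.10983784 0.116     ]
[269.80387838 226.4779926 ]
[255.03222129 156.65685819]
```

View pics/d1c.png

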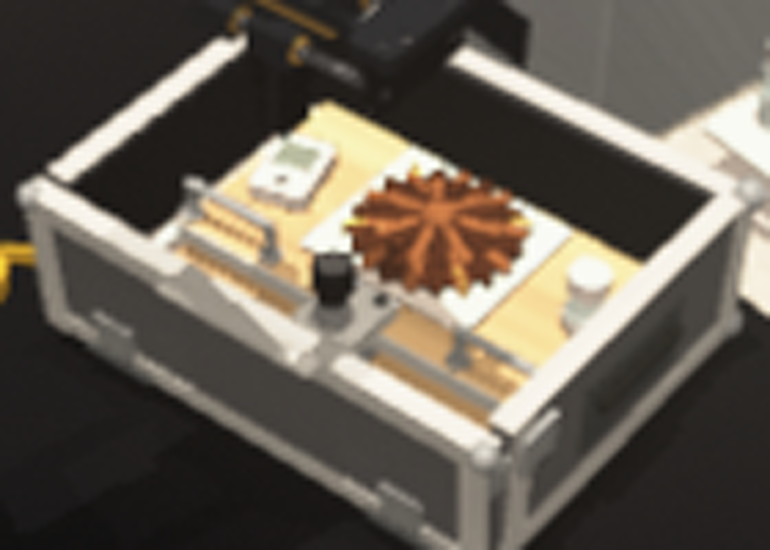

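View pics/s1c.png

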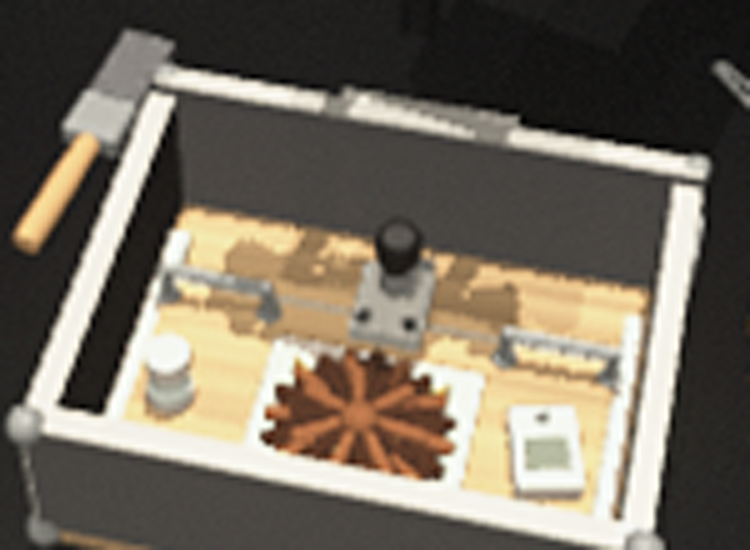

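```bash
python3 -m crank '[[[0,0,3],[0,0,0]],[[0,0,3],[0,0,0]],[[0,0,3],[0,0,0]],[[0,0,2],[0,0,0]],[[0,0,1],[0,0,0]],[[0,0,0],[0,0,0]],[[0,0,0],[0,0,0]]]'
python3 - <<'E'
from h import *
snap('side','side2.png'); crop('side2.png','d2c.png',175,60,335,210,4)
E
```

```text
time_s: 2.4
position: [0.6098, 0.1041, 0.106]
tcp_rot: [[0.236, -0.972, 0.002], [-0.972, -0.236, 0.0], [0.0, -0.002, -1.0]]
force: [-0.5, 0.1, 0.5]
opening: 0.007
```

View pics/d2c.png

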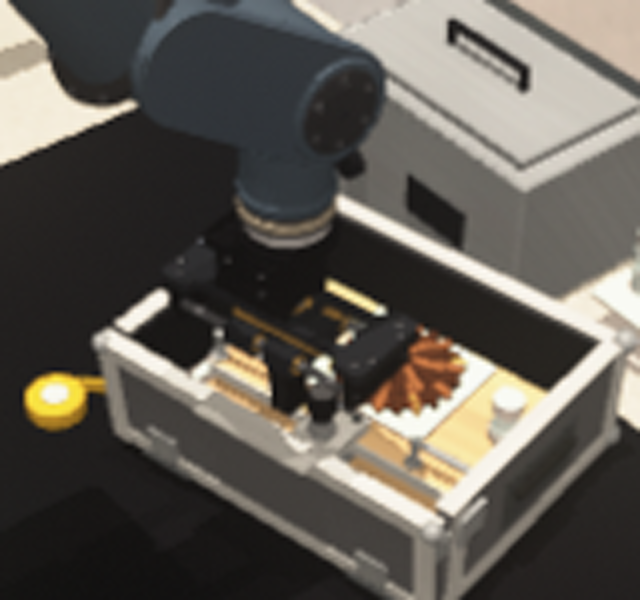

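```bash
python3 - <<'E'
from h import *
for X in ([.61,.104,.106],[.652,.1147,.116],[.583,.099,.135]):
    p=proj('side2.png',X); print((p-[175,60])*4)
E
python3 -m crank '[[[0,0.7,0],[0,0,0]],[[0,0.7,0],[0,0,0]],[[0,0.6,0],[0,0,0]],[[0,0.6,0],[0,0,0]],[[0,0.6,0.1],[0,0,0]]]'
```

```text
[287.17787692 425.22963004]
[320.12888517 386.62743277]
[263.52286701 417.30320868]
time_s: 2.95
position: [0.5786, 0.0966, 0.105]
tcp_rot: [[0.235, -0.972, 0.003], [-0.972, -0.235, 0.0], [0.0, -0.003, -1.0]]
force: [1.9, 1.1, 3.5]
opening: 0.002
```

```bash
python3 -m crank '[[[0,0.8,0.2],[0,0,0]],[[0,0.8,0.2],[0,0,0]],[[0,0.8,0.35],[0,0,0]],[[0,0.8,0.4],[0,0,0]],[[0,0.7,0.5],[0,0,0]],[[0,0.7,0.5],[0,0,0]]]'
python3 - <<'E'
from h import *
snap('side','side3.png'); crop('side3.png','d3c.png',175,60,335,210,4)
E
```

```text
time_s: 3.55
position: [0.5317, 0.0854, 0.0819]
tcp_rot: [[0.236, -0.972, -0.002], [-0.972, -0.236, -0.0], [-0.0, 0.002, -1.0]]
force: [-0.2, 1.2, 2.1]
opening: 0.005
```

View pics/d3c.png

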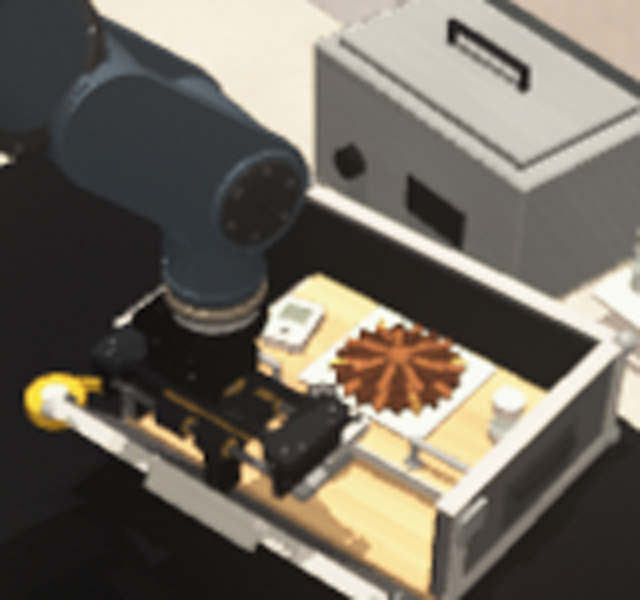

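```bash
python3 -m crank '[[[0,0.5,0.6],[0,0,0]],[[0,0.5,0.7],[0,0,0]],[[0,0.45,0.75],[0,0,0]],[[0,0.4,0.75],[0,0,0]],[[0,0.3,0.8],[0,0,0]],[[0,0.3,0.8],[0,0,0]],[[0,0.1,0.5],[0,0,0]],[[0,0,0.2],[0,0,0]],[[0,0,0],[0,0,0]]]'
python3 - <<'E'
from h import *
snap('side','side4.png'); crop('side4.png','d4c.png',155,60,335,210,4)
E
```

```text
time_s: 4.5
position: [0.5084, 0.0797, 0.0312]
tcp_rot: [[0.235, -0.972, -0.0], [-0.972, -0.235, 0.0], [-0.0, 0.0, -1.0]]
force: [-0.1, 0.6, -0.1]
opening: 0.002
```

View pics/d4c.png

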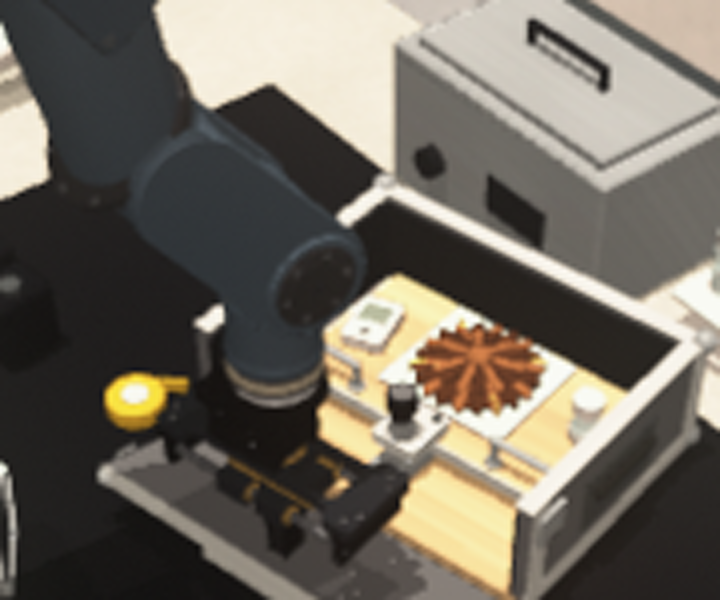

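```bash
python3 -m crank '[[[0,0,0.2],[0,0,0]],[[0,0,0.2],[0,0,0]],[[0,0,0],[0,0,0]],[[0,0,0],[0,0,0]]]'
```

```text
time_s: 4.95
position: [0.5086, 0.0797, 0.0277]
tcp_rot: [[0.236, -0.972, 0.0], [-0.972, -0.236, -0.0], [0.0, -0.0, -1.0]]
force: [-0.4, 0.1, 0.6]
opening: 0.004
```

```bash
python3 -m crank '[[[0,0,0.2],[0,0,0]],[[0,0,0.2],[0,0,0]],[[0,0,0],[0,0,0]],[[0,0,0],[0,0,0]]]'
python3 - <<'E'
from h import *
snap('scene','scene5.png'); crop('scene5.png','s5c.png',170,100,350,250,4)
snap('wrist','wrist5.png')
E
```

```text
time_s: 5.35
position: [0.5084, 0.0797, 0.0235]
tcp_rot: [[0.236, -0.972, -0.0], [-0.972, -0.236, 0.0], [-0.0, 0.0, -1.0]]
force: [0.1, 0.8, 0.2]
opening: 0.006
```

View pics/s5c.png

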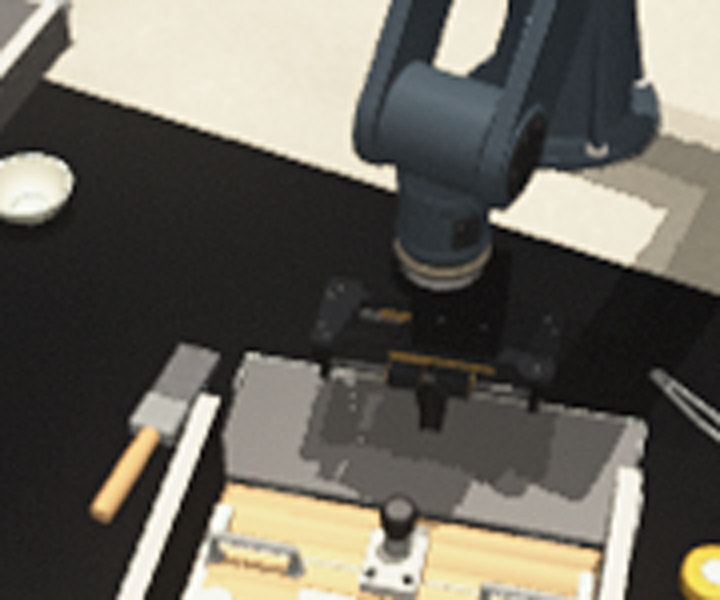

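View pics/wrist5.png

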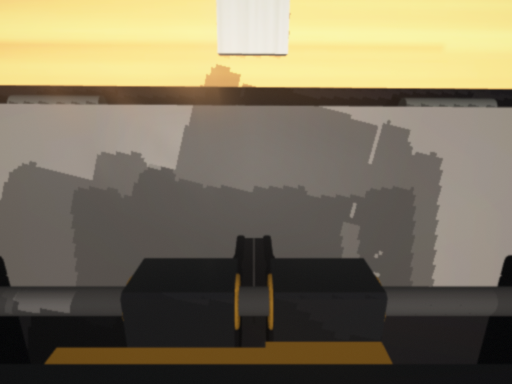

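Run:
```python
from h import *
h=np.array([.5825,.098,.02]);a=np.radians(13.5);ex=np.array([np.cos(a),np.sin(a),0]);ey=np.array([-np.sin(a),np.cos(a),0]);ez=np.array([0,0,1.])
for th in (1.3,1.45,1.57,1.7):
  o=[]
  for f,off,sc in(('scene5.png',[170,100],4),('side4.png',[155,60],4)):
    for y in(-.17,.17):
      X=h+ey*y+.115*(-np.sin(th)*ex+np.cos(th)*ez)+.012*(np.cos(th)*ex+np.sin(th)*ez)
      o+=list(((proj(f,X)-off)*sc).round(0))
  print(th,o)
print((proj('scene5.png',read_state()['position'])-[170,100])*4)
print((proj('scene5.png',h+ey*.17+ez*.115+ex*.012)-[170,100])*4,(proj('scene5.png',h-ey*.17+ez*.115+ex*.012)-[170,100])*4)
```

```text
1.3 [np.float64(245.0), np.float64(350.0), np.float64(643.0), np.float64(417.0), np.float64(431.0), np.float64(670.0), np.float64(101.0), np.float64(463.0)]
1.45 [np.float64(247.0), np.float64(359.0), np.float64(641.0), np.float64(425.0), np.float64(426.0), np.float64(687.0), np.float64(99.0), np.float64(480.0)]
1.57 [np.float64(248.0), np.float64(368.0), np.float64(639.0), np.float64(434.0), np.float64(424.0), np.float64(700.0), np.float64(99.0), np.float64(493.0)]
1.7 [np.float64(249.0), np.float64(380.0), np.float64(637.0), np.float64(445.0), np.float64(423.0), np.float64(713.0), np.float64(101.0), np.float64(506.0)]
[430.71412593 440.31903624]
[640.54158733 468.87328084] [199.91332566 393.26171993]
```

Run:
```python
from h import *
snap('side','side5.png'); crop('side5.png','d5c.png',170,135,270,215,7.5)
crop('scene5.png','s5d.png',220,170,340,230,6.5)
```

```text
(no output)
```

View pics/d5c.png

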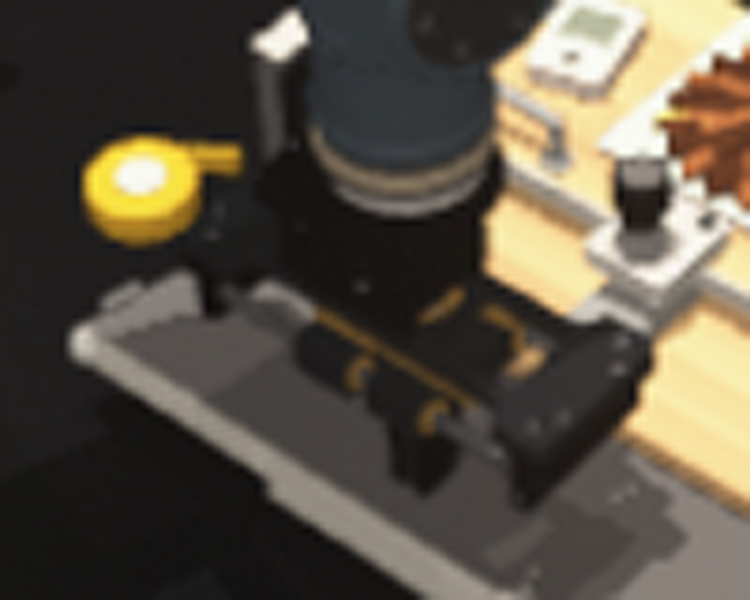

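View pics/s5d.png

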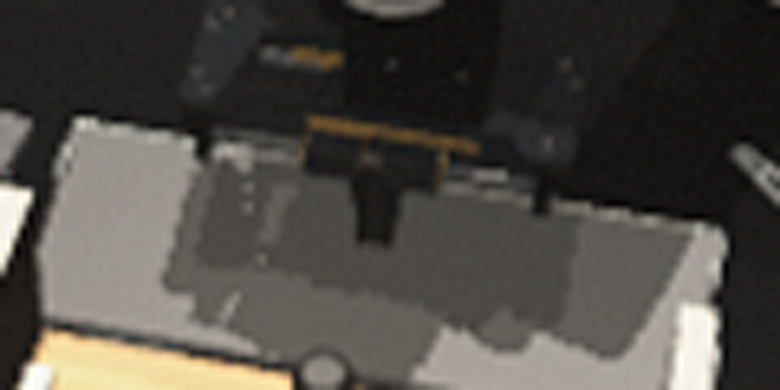

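```bash
python3 -m crank '[[[0,0,0.2],[0,0,0]],[[0,0,0.2],[0,0,0]],[[0,0,0],[0,0,0]]]'
python3 - <<'E'
from h import *
for i in range(3):
    s=read_state();print(s['force'],s['moment'],s['tau'],s['position'])
snap('side','side6.png'); crop('side6.png','d6c.png',170,135,270,215,7.5)
E
```

```text
time_s: 5.8
position: [0.5082, 0.0797, 0.0194]
tcp_rot: [[0.236, -0.972, -0.0], [-0.972, -0.236, 0.0], [-0.0, 0.0, -1.0]]
force: [-0.6, -0.4, 0.9]
opening: 0.004
[-0.57074016 -0.4318978   0.94157859] [-0.00852024  0.13166862  0.00246626] [ 3.06793023e-02 -4.00224638e+01 -7.75817961e+00  4.16366814e-02
 -8.26775981e-02  2.52766085e-04] [0.50819935 0.07966543 0.01935908]
[-0.57074016 -0.4318978   0.94157859] [-0.00852024  0.13166862  0.00246626] [ 3.06793023e-02 -4.00224638e+01 -7.75817961e+00  4.16366814e-02
 -8.26775981e-02  2.52766085e-04] [0.50819935 0.07966543 0.01935908]
[-0.57074016 -0.4318978   0.94157859] [-0.00852024  0.13166862  0.00246626] [ 3.06793023e-02 -4.00224638e+01 -7.75817961e+00  4.16366814e-02
 -8.26775981e-02  2.52766085e-04] [0.50819935 0.07966543 0.01935908]
```

View pics/d6c.png

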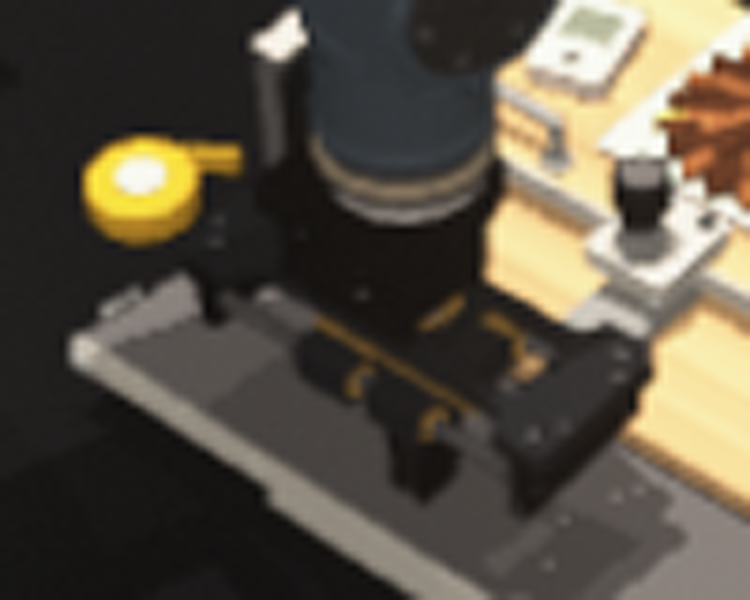

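```bash
python3 -m crank '[[[0,0,0.2],[0,0,0]],[[0,0,0.2],[0,0,0]],[[0,0,0],[0,0,0]]]';python3 -m crank '[[[0,0,0.2],[0,0,0]],[[0,0,0],[0,0,0]]]'
python3 - <<'E'
from h import *
snap('side','side7.png'); crop('side7.png','d7c.png',170,135,270,215,7.5)
snap('scene','scene7.png'); crop('scene7.png','s7c.png',220,170,340,230,6.5)
E
```

```text
time_s: 6.15
position: [0.5082, 0.0796, 0.0154]
tcp_rot: [[0.235, -0.972, -0.0], [-0.972, -0.235, 0.0], [-0.0, 0.0, -1.0]]
force: [0.3, -0.1, 0.0]
opening: -0.001
time_s: 6.35
position: [0.5084, 0.0796, 0.0134]
tcp_rot: [[0.236, -0.972, -0.0], [-0.972, -0.236, 0.0], [-0.0, 0.0, -1.0]]
force: [0.1, 0.7, -0.3]
opening: 0.009
```

View pics/d7c.png

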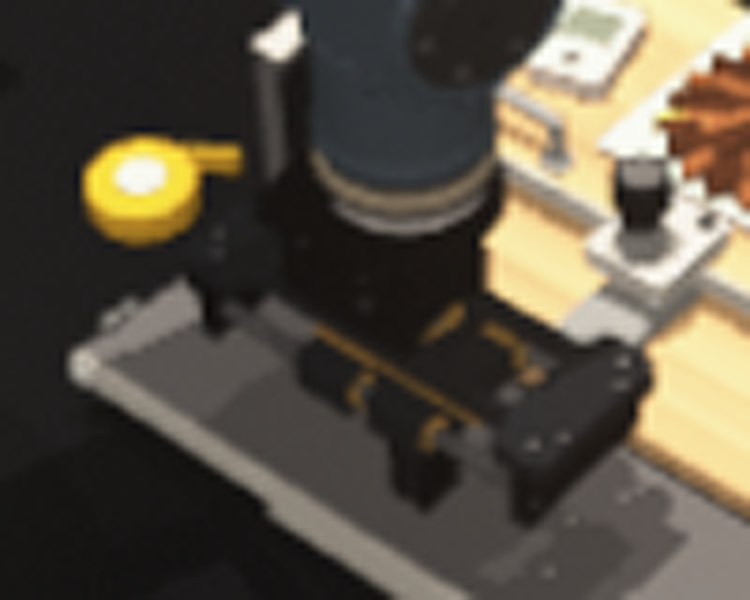

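View pics/s7c.png

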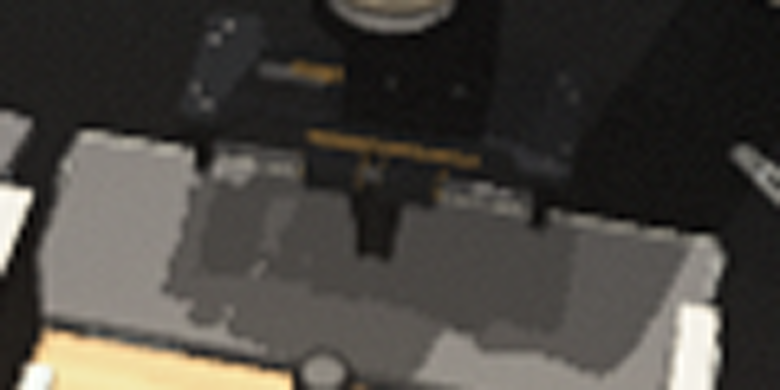

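Run:
```python
from h import *
o1,d1=ray('scene7.png',277.7,209.7);o2,d2=ray('side7.png',226.7,203)
d1/=np.linalg.norm(d1);d2/=np.linalg.norm(d2)
A=np.stack([d1,-d2],1);s=np.linalg.lstsq(A,o2-o1,rcond=None)[0]
print(o1+d1*s[0],o2+d2*s[1],read_state()['position'])
def tri(p,q):
    o1,d1=ray('scene7.png',*p);o2,d2=ray('side7.png',*q)
    s=np.linalg.lstsq(np.stack([d1,-d2],1),o2-o1,rcond=None)[0]; print(o1+d1*s[0],o2+d2*s[1])
tri((331,207),(180.7,183.3))
```

```text
[0.50669415 0.07896494 0.02339645] [0.50767256 0.07775774 0.02299237] [0.50849322 0.07969739 0.01356348]
[0.42772172 0.23854983 0.037586  ] [0.43244958 0.23263964 0.03434914]
```

```bash
python3 -m crank '[[[0,0,0.2],[0,0,0]],[[0,0,0],[0,0,0]]]';python3 -m crank '[[[0,0,0.2],[0,0,0]],[[0,0,0],[0,0,0]]]'
python3 - <<'E'
from h import *
snap('side','side8.png'); crop('side8.png','d8c.png',170,135,270,215,7.5)
E
```

```text
time_s: 6.65
position: [0.5083, 0.0797, 0.0115]
tcp_rot: [[0.236, -0.972, -0.0], [-0.972, -0.236, 0.0], [-0.0, 0.0, -1.0]]
force: [0.3, 0.5, -0.1]
opening: 0.009
time_s: 6.85
position: [0.5083, 0.0797, 0.0094]
tcp_rot: [[0.236, -0.972, -0.0], [-0.972, -0.236, 0.0], [-0.0, 0.0, -1.0]]
force: [-1.1, 1.1, 0.6]
opening: 0.005
```

View pics/d8c.png

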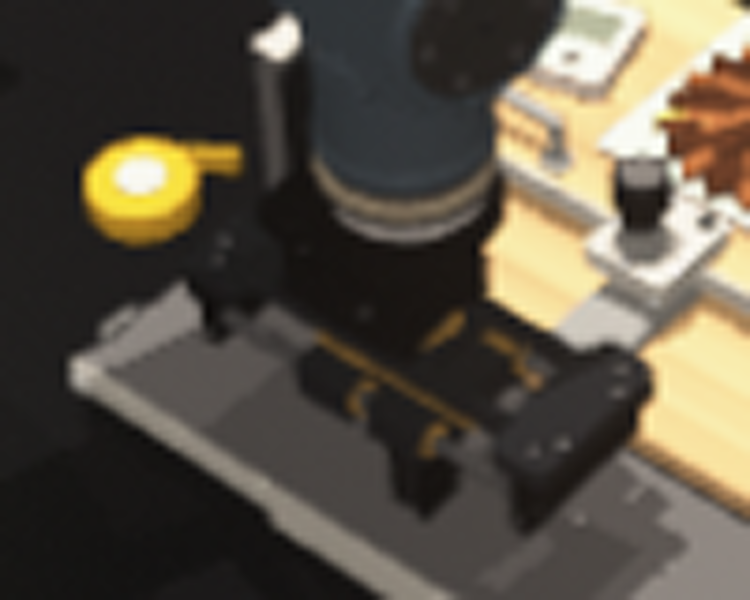

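Run:
```python
from h import *
p=proj('scene1.png',[.6089,.104,.225]);q=proj('side1.png',[.6089,.104,.225]);print(p,q)
im=cv2.imread('pics/scene1.png');a=im[130:230,210:330];b=cv2.imread('pics/side1.png')[70:170,190:310]
o=np.hstack([cv2.resize(x,None,fx=3.3,fy=3.3,interpolation=cv2.INTER_CUBIC) for x in(a,b)])
for (u,v) in(((p-[210,130])*3.3),((q-[190,70])*3.3+[396,0])): cv2.drawMarker(o,(int(u),int(v)),(0,255,0),cv2.MARKER_CROSS,9,1)
o=cv2.convertScaleAbs(o,alpha=2,beta=20)
cv2.imwrite('pics/chk1.png',o)
```

```text
[273.82162017 190.59633409] [246.32352216 138.19632069]
```

View pics/chk1.png

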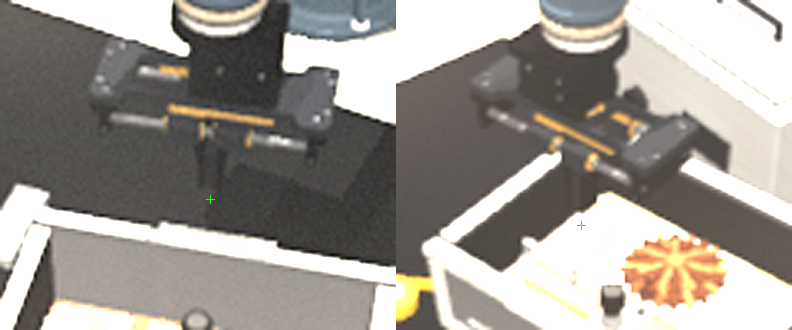

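```bash
python3 -m crank '[[[0,0,0.2],[0,0,0]],[[0,0,0],[0,0,0]]]';python3 -m crank '[[[0,0,0.2],[0,0,0]],[[0,0,0],[0,0,0]]]'
python3 - <<'E'
from h import *
snap('side','side9.png'); crop('side9.png','d9c.png',170,135,270,215,7.5)
snap('scene','scene9.png'); crop('scene9.png','s9c.png',220,170,340,230,6.5)
E
```

```text
time_s: 7.1
position: [0.5083, 0.0797, 0.0074]
tcp_rot: [[0.236, -0.972, -0.0], [-0.972, -0.236, 0.0], [-0.0, 0.0, -1.0]]
force: [0.1, -0.2, 0.2]
opening: 0.004
time_s: 7.3
position: [0.5083, 0.0797, 0.0054]
tcp_rot: [[0.236, -0.972, -0.0], [-0.972, -0.236, 0.0], [-0.0, 0.0, -1.0]]
force: [0.6, -0.3, 0.3]
opening: 0.005
```

View pics/d9c.png

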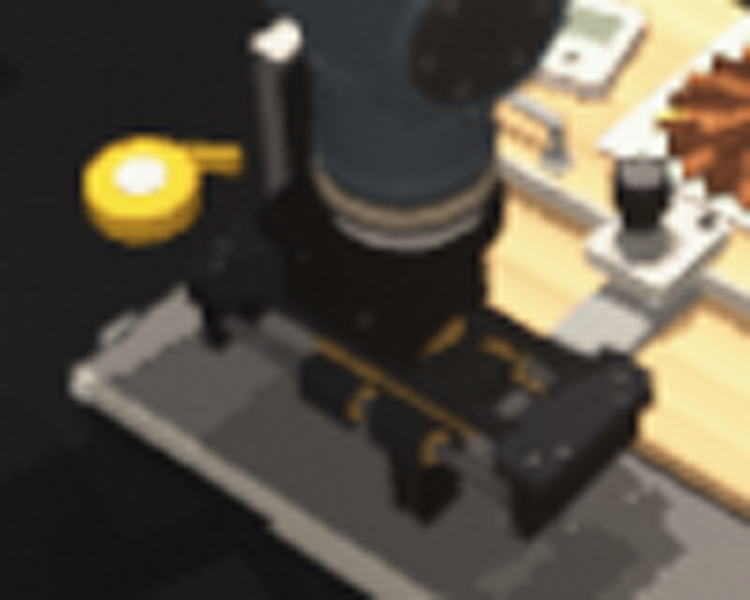

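View pics/s9c.png

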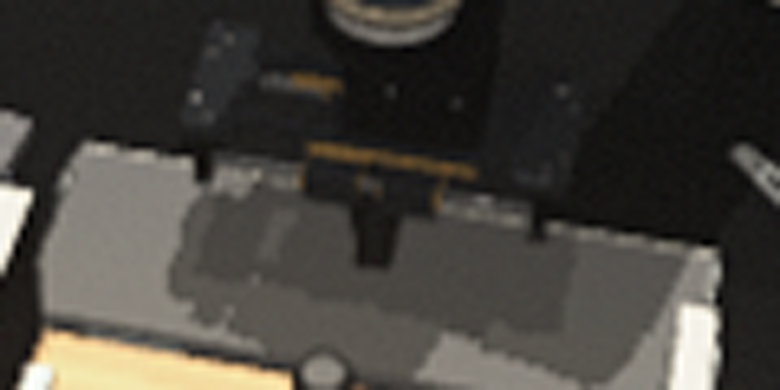

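Run:
```python
from h import *
def tri(p,q):
    o1,d1=ray('scene9.png',*p);o2,d2=ray('side9.png',*q)
    s=np.linalg.lstsq(np.stack([d1,-d2],1),o2-o1,rcond=None)[0]; print((o1+d1*s[0]).round(4),(o2+d2*s[1]).round(4))
tri((277.7,211.1),(226.7,204.3))
tri((330.8,208.5),(181,186))
snap('wrist','wrist9.png')
```

```text
[0.5068 0.0793 0.0164] [0.5077 0.0782 0.0161]
[0.4253 0.2385 0.0274] [0.4311 0.2311 0.0234]
```

View pics/wrist9.png

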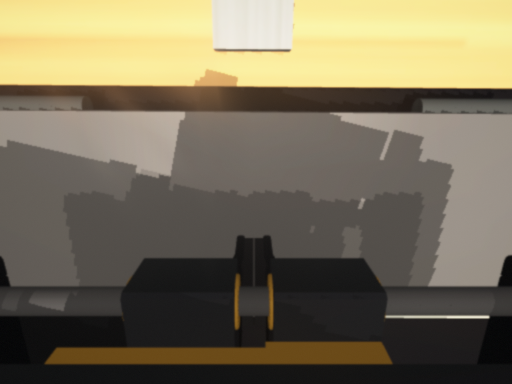

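Run:
```python
from h import *
a=np.radians(13.6);ex=np.array([np.cos(a),np.sin(a),0]);ey=np.array([-np.sin(a),np.cos(a),0])
p=np.array([.5083,.0797,0])
for z in(.005,.015,.025,.035):
    print(z,[proj('scene9.png',p+[0,0,z]+ex*dx).round(1) for dx in(0,.01)],[proj('side9.png',p+[0,0,z]+ex*dx+ey*dy).round(1) for dx,dy in((-.01,-.01),(-.01,.01))])
p=np.array([.6089,.104,0])
for z in(.225,.235,.245):
    print(z,[proj('scene1.png',p+[0,0,z]+ex*dx).round(1) for dx in(0,.01)])
```

```text
0.005 [array([277.5, 213.6]), array([276.9, 215.8])] [array([227.1, 209.5]), array([222.4, 206.5])]
0.015 [array([277.6, 211.7]), array([277.1, 213.9])] [array([226.9, 207.5]), array([222.2, 204.5])]
0.025 [array([277.7, 209.8]), array([277.2, 212. ])] [array([226.8, 205.5]), array([222.1, 202.5])]
0.035 [array([277.8, 207.8]), array([277.3, 210. ])] [array([226.7, 203.5]), array([221.9, 200.5])]
0.225 [array([273.8, 190.6]), array([273.1, 193.1])]
0.235 [array([273.9, 188.2]), array([273.3, 190.7])]
0.245 [array([274.1, 185.7]), array([273.4, 188.2])]
```

```bash
python3 - <<'E'
from h import *
p=np.array([.6089,.104,0]);a=np.radians(13.7);ex=np.array([np.cos(a),np.sin(a),0])
o,d=ray('wrist1.png',253,237)
print('cam',o)
for dx in(0,.008,.01,.012,.02):
    s=((p+ex*dx-o)@ex)/(d@ex); print(dx,(o+d*s))
for z in (.225,.245): print(proj('wrist1.png',p+[0,0,z]+ex*.01))
crop('scene0.png','s0t.png',190,100,300,200,6);print((proj('scene0.png',[.6244,0,.1944])-[190,100])*6)
E
python3 -c "
import cv2
i=cv2.imread('pics/s0t.png');cv2.imwrite('pics/s0t2.png',cv2.convertScaleAbs(i,alpha=2.5,beta=20))"
```

```text
cam [0.69135019 0.1237809  0.41476935]
0 [0.60890828 0.10396605 0.23124387]
0.008 [0.6166868  0.10583561 0.24855978]
0.01 [0.61863143 0.106303   0.25288876]
0.012 [0.62057606 0.10677039 0.25721774]
0.02 [0.62835458 0.10863996 0.27453365]
[252.97736122 218.15245822]
[252.90778072 231.11856707]
[295.6081808  538.73406347]
```

View pics/s0t2.png

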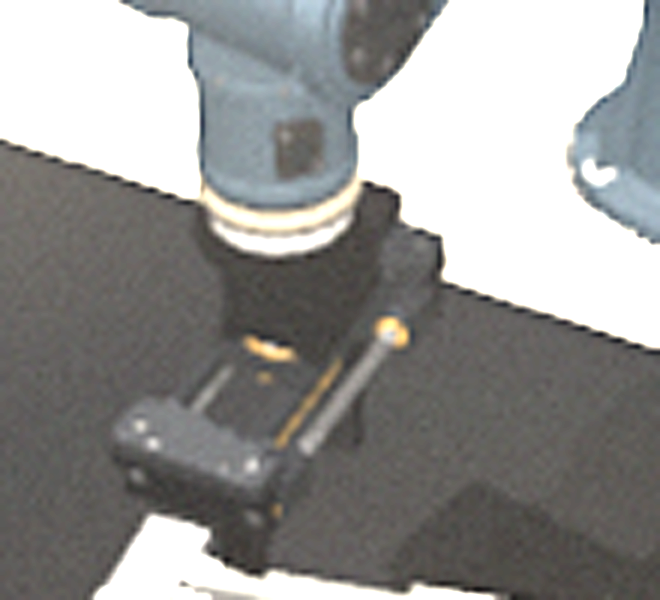

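Run:
```python
from h import *
for z in(.194,.21,.22,.23):
  for dx in (.05,-.05):
    print(z,dx,((proj('scene0.png',[.6244+dx,0,z])-[190,100])*6).round(0))
s=read_state();print(s['position'],s['joint_positions'])
```

```text
0.194 0.05 [247. 607.]
0.194 -0.05 [342. 475.]
0.21 0.05 [245. 584.]
0.21 -0.05 [342. 452.]
0.22 0.05 [244. 570.]
0.22 -0.05 [341. 438.]
0.23 0.05 [243. 555.]
0.23 -0.05 [341. 423.]
[0.50854306 0.0796537  0.00561568] [-3.55274174e+00  3.97442688e+01  1.05936673e+02  4.17408761e-03
  3.43051945e+01  7.28221555e+01]
```

```bash
python3 -m crank '[[[0,0,0.2],[0,0,0]],[[0,0,0],[0,0,0]]]';python3 -m crank '[[[0,0,0.2],[0,0,0]],[[0,0,0],[0,0,0]]]'
```

```text
time_s: 7.65
position: [0.5087, 0.0797, 0.005]
tcp_rot: [[0.236, -0.972, 0.001], [-0.972, -0.236, -0.0], [0.0, -0.001, -1.0]]
force: [-1.3, -0.5, 10.8]
opening: 0.003
time_s: 7.85
position: [0.5087, 0.0797, 0.0048]
tcp_rot: [[0.236, -0.972, 0.002], [-0.972, -0.236, -0.0], [0.001, -0.002, -1.0]]
force: [-4.9, -0.5, 26.6]
opening: 0.003
```

```bash
python3 -m crank '[[[0,0,-1],[0,0,0]],[[0,0,-3],[0,0,0]],[[0,0,-4],[0,0,0]],[[0,0,-4],[0,0,0]],[[0,0,-3],[0,0,0]],[[0,0,0],[0,0,0]]]'
python3 -m crank '[[[0,-3.5,0],[0,0,0]],[[0,-4,0],[0,0,0]],[[0,-4,0],[0,0,0]],[[0,-2.3,0],[0,0,0]],[[0,-1,0],[0,0,0]],[[0,0,0],[0,0,0]],[[0,0,0],[0,0,0]]]' -1
python3 - <<'E'
from h import *
for n in ['scene','side','wrist']: snap(n,n+'10.png')
crop('side10.png','d10.png',155,60,335,210,4);crop('scene10.png','s10.png',170,120,350,270,4)
print((proj('side10.png',np.array(read_state()['position'])+[0,0,.027])-[155,60])*4)
E
```

```text
time_s: 8.45
position: [0.5118, 0.0796, 0.1559]
tcp_rot: [[0.236, -0.972, 0.01], [-0.972, -0.236, -0.001], [0.003, -0.01, -1.0]]
force: [0.7, -0.3, -0.4]
opening: 0.005
time_s: 9.15
position: [0.6502, 0.1144, 0.1505]
tcp_rot: [[0.236, -0.972, -0.004], [-0.972, -0.236, -0.0], [-0.001, 0.004, -1.0]]
force: [0.1, 0.2, 0.2]
opening: 0.559
[399.90218866 329.3614986 ]
```

View pics/d10.png

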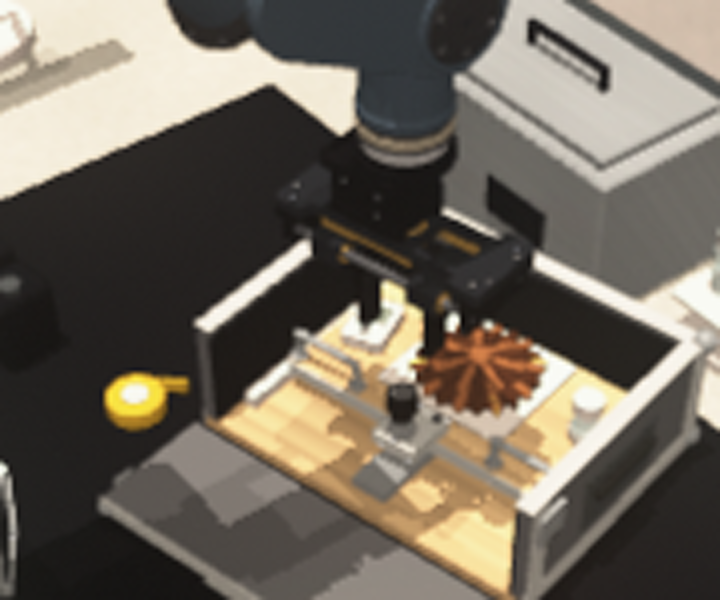

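View pics/wrist10.png

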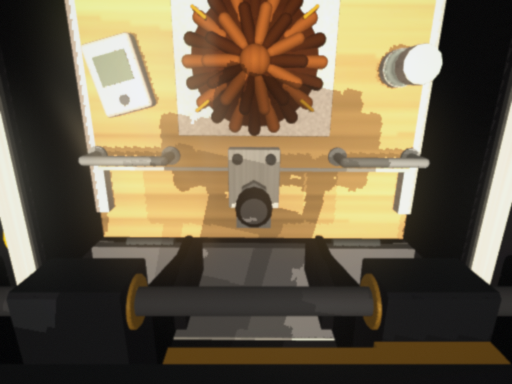

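View pics/s10.png

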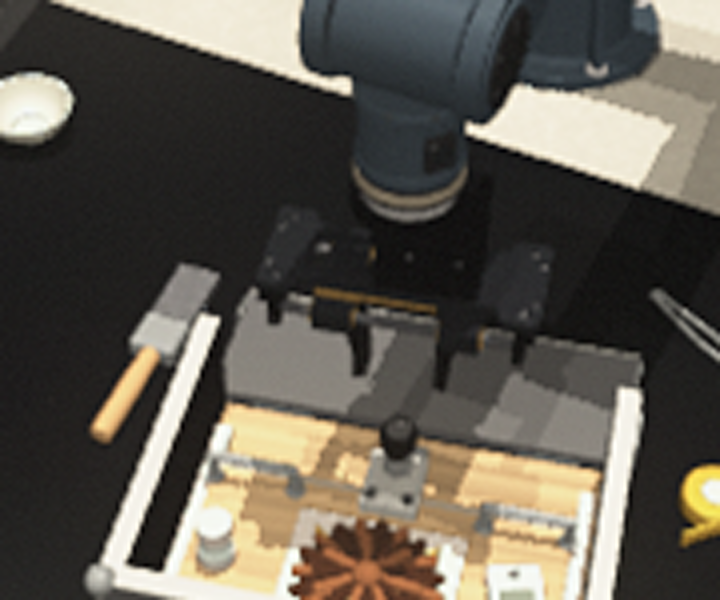

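Run:
```python
from h import *
k=atz('wrist10.png',254,204,.116);s=read_state();p=np.array(s['position']);T=np.array(s['tcp_rot'])
print(k,p,T.T@(np.array([*k[:2],0])-[*p[:2],0]),s['opening'])
for g in('scene10.png','side10.png'): print(proj(g,[.6525,.1148,.116]))
print(170+399/4,120+424/4,155+402/4,60+388/4)
print(atz('scene10.png',170+399/4,120+424/4,.116),atz('side10.png',155+402/4,60+388/4,.116))
```

```text
[0.6575263  0.11526678 0.116     ] [0.65070017 0.11430821 0.15153454] [ 6.75263361e-04 -6.85993833e-03 -1.13885110e-05] 0.6940704850751326
[269.76310416 226.60802394]
[255.1340891  156.57464679]
269.75 226.0 255.5 157.0
[0.65042931 0.11378961 0.116     ] [0.6521957  0.11250985 0.116     ]
```

```bash
python3 -m crank '[[[0,-0.2,0],[0,0,0]],[[0,0,0],[0,0,0]],[[0,0,2],[0,0,0]],[[0,0,2],[0,0,0]],[[0,0,2],[0,0,0]],[[0,0,1],[0,0,0]],[[0,0,0],[0,0,0]],[[0,0,0],[0,0,0]]]'
python3 - <<'E'
from h import *
for n in ['scene','side','wrist']: snap(n,n+'11.png')
crop('side11.png','d11.png',205,100,305,175,7.5);crop('scene11.png','s11.png',215,170,325,250,7)
p=np.array(read_state()['position']);print(p)
T=np.array(read_state()['tcp_rot'])
for g in('scene11.png','side11.png'):
  for dx in(-.0435,.0435): print(g,proj(g,p+T[:,0]*dx+[0,0,.027]))
E
```

```text
time_s: 10.1
position: [0.6546, 0.115, 0.0822]
tcp_rot: [[0.236, -0.972, 0.001], [-0.972, -0.236, 0.0], [0.0, -0.001, -1.0]]
force: [-0.5, -0.8, -0.4]
opening: 0.996
[0.65516806 0.11502004 0.08297151]
scene11.png [283.80860401 231.10089353]
scene11.png [255.14191112 225.98328133]
side11.png [245.29633868 151.85999644]
side11.png [266.40632811 163.36899248]
```

View pics/d11.png

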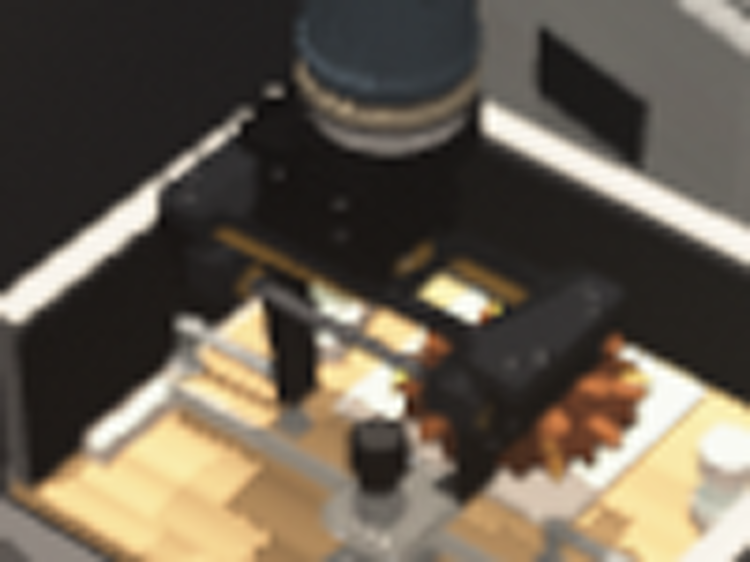

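View pics/s11.png

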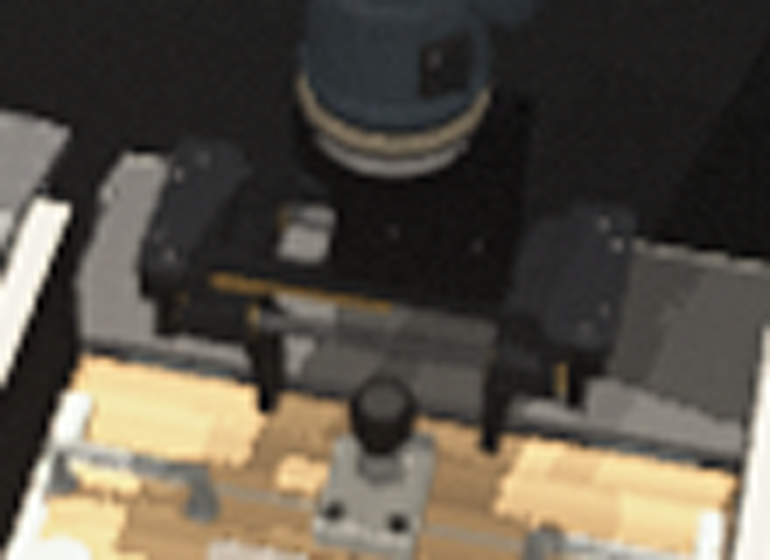

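View pics/wrist11.png

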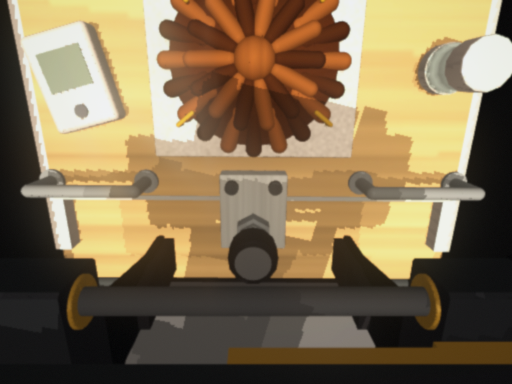

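```bash
python3 -m crank '[[[0,0.1,0.7],[0,0,0]],[[0,0,0.7],[0,0,0]],[[0,0,0.5],[0,0,0]],[[0,0,0],[0,0,0]],[[0,0,0],[0,0,0]]]'
python3 - <<'E'
from h import *
for n in ['scene','side']: snap(n,n+'12.png')
crop('side12.png','d12.png',205,100,305,175,7.5);crop('scene12.png','s12.png',215,170,325,250,7)
E
```

```text
time_s: 10.75
position: [0.653, 0.1147, 0.0622]
tcp_rot: [[0.236, -0.972, -0.001], [-0.972, -0.236, 0.0], [-0.0, 0.001, -1.0]]
force: [0.3, -0.3, -0.2]
opening: 1.005
```

View pics/d12.png

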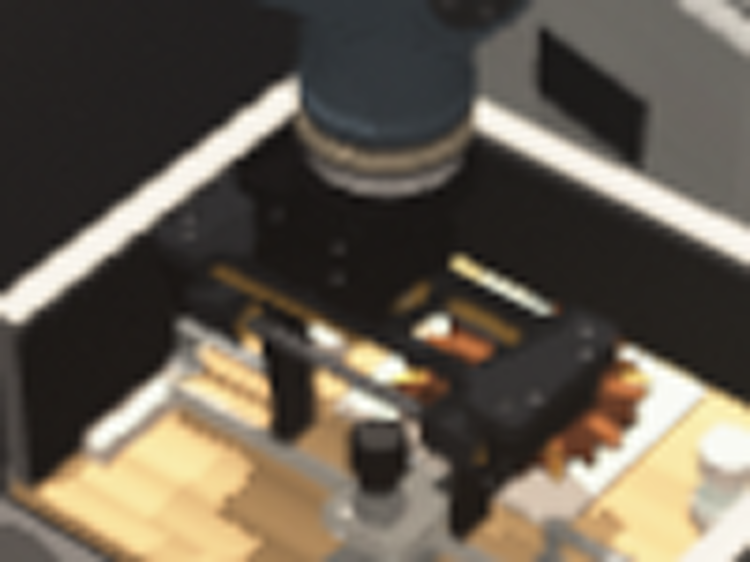

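View pics/s12.png

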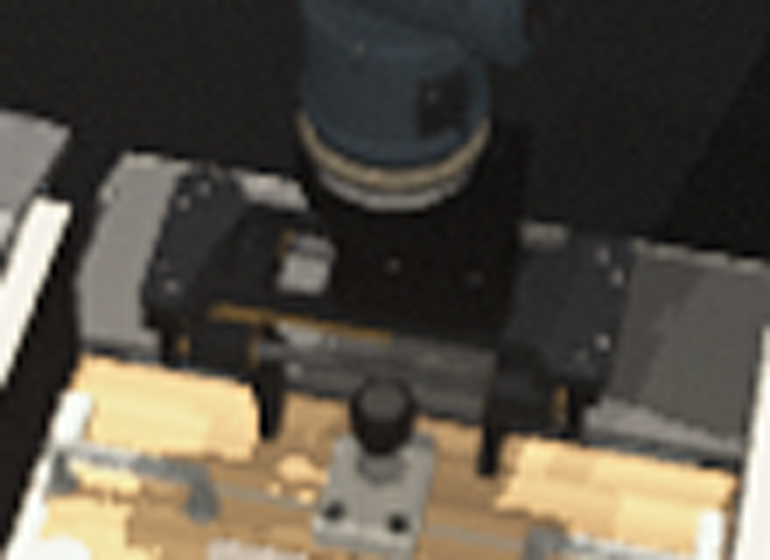

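```bash
python3 -m crank '[[[0,0,0.1],[0,0,0]],[[0,0,0],[0,0,0]],[[0,0,0],[0,0,0]],[[0,0,0],[0,0,0]],[[0,0,0],[0,0,0]],[[0,0,0],[0,0,0]],[[0,0,0],[0,0,0]],[[0,0,0],[0,0,0]],[[0,0,0],[0,0,0]],[[0,0,0],[0,0,0]],[[0,0,0],[0,0,0]],[[0,0,0],[0,0,0]]]' 1
python3 - <<'E'
from h import *
for n in ['scene','side']: snap(n,n+'13.png')
crop('side13.png','d13.png',205,100,305,175,7.5);crop('scene13.png','s13.png',215,170,325,250,7)
s=read_state();print(s['opening'],s['force'],s['position'])
E
```

```text
time_s: 12.05
position: [0.6531, 0.115, 0.0617]
tcp_rot: [[0.236, -0.972, -0.0], [-0.972, -0.236, 0.0], [-0.0, 0.0, -1.0]]
force: [0.4, 1.8, 0.5]
opening: 0.31
0.31151377140780323 [ 5.01724907e-01  1.91584862e+00 -9.54376078e-05] [0.65312499 0.11497436 0.06165716]
```

View pics/d13.png

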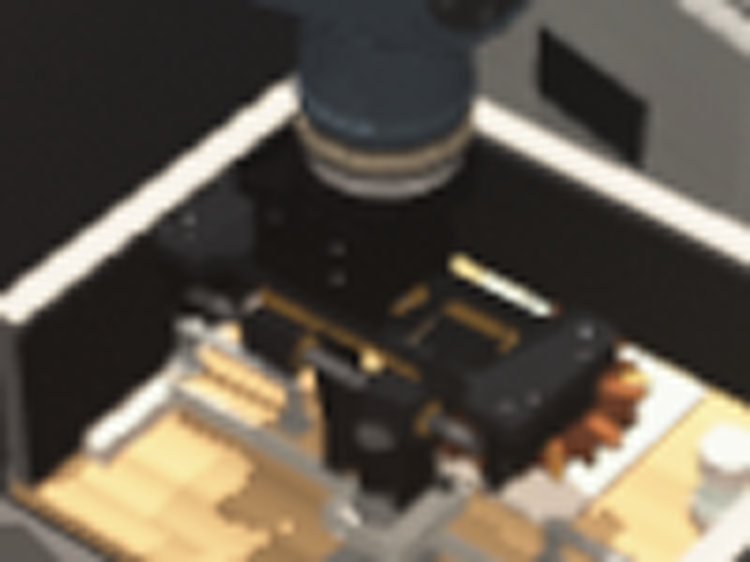

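View pics/s13.png

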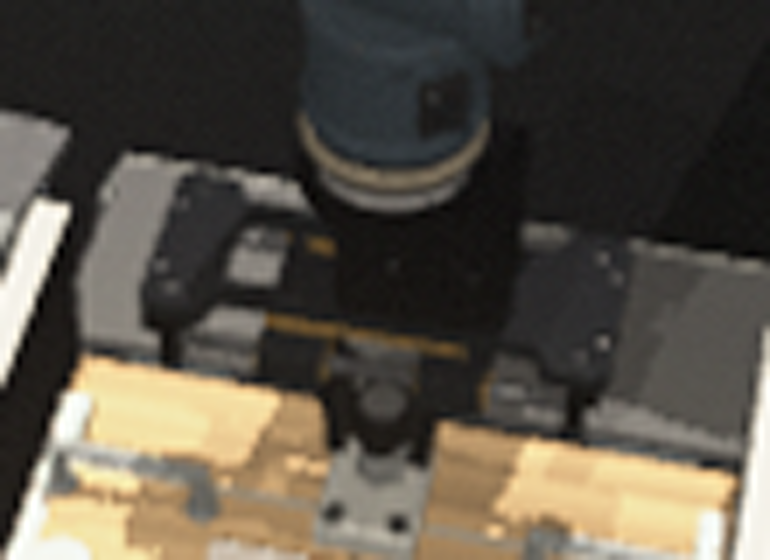

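```bash
python3 -m crank '[[[0,0,-0.2],[0,0,0]],[[0,0,-0.2],[0,0,0]],[[0,0,-0.2],[0,0,0]],[[0,0,0],[0,0,0]]]'; python3 -m crank '[[[0,0,-0.2],[0,0,0]],[[0,0,-0.2],[0,0,0]],[[0,0,-0.2],[0,0,0]],[[0,0,0],[0,0,0]]]'
```

```text
time_s: 12.55
position: [0.6531, 0.1149, 0.067]
tcp_rot: [[0.235, -0.972, -0.001], [-0.972, -0.235, 0.0], [-0.0, 0.0, -1.0]]
force: [2.5, 2.3, -9.3]
opening: 0.312
time_s: 12.95
position: [0.6531, 0.1149, 0.0736]
tcp_rot: [[0.235, -0.972, -0.0], [-0.972, -0.235, 0.0], [-0.0, 0.0, -1.0]]
force: [3.9, 2.6, -11.9]
opening: 0.312
```

```bash
python3 -m crank '[[[0,0,-0.1],[0,0,0]],[[0,0,-0.1],[0,0,0]],[[0,0,0],[0,0,0]],[[0,0,0],[0,0,0]]]'
```

```text
time_s: 13.35
position: [0.6531, 0.1149, 0.0755]
tcp_rot: [[0.236, -0.972, -0.0], [-0.972, -0.236, 0.0], [-0.0, 0.0, -1.0]]
force: [2.4, 3.3, -12.6]
opening: 0.31
```

```bash
python3 -m crank '[[[0,0,-0.1],[0,0,0]],[[0,0,0],[0,0,0]],[[0,0,0],[0,0,0]]]'
python3 - <<'E'
from h import *
for n in ['scene','side','wrist']: snap(n,n+'14.png')
crop('side14.png','d14.png',155,100,335,210,4);crop('scene14.png','s14.png',215,170,325,250,7)
s=read_state();print(s['opening'],s['force'],s['position'])
E
```

```text
time_s: 13.65
position: [0.653, 0.1149, 0.0758]
tcp_rot: [[0.235, -0.972, -0.001], [-0.972, -0.235, 0.0], [-0.0, 0.0, -1.0]]
force: [3.6, 3.8, -15.2]
opening: 0.309
0.3114617386719927 [  4.53880101   3.53185997 -15.17382925] [0.65301058 0.11491601 0.07583735]
```

View pics/d14.png

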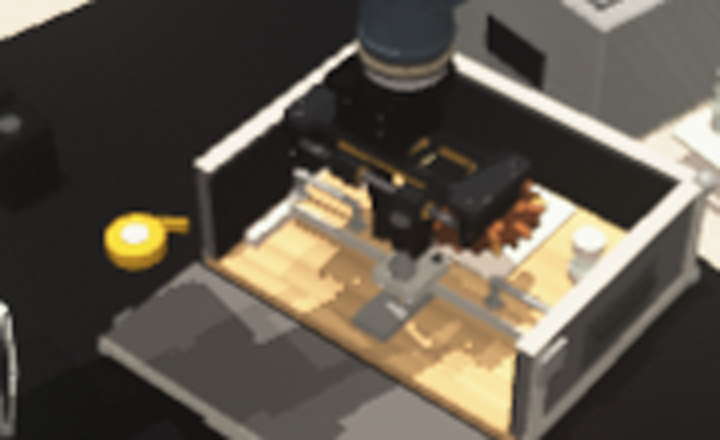

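View pics/s14.png

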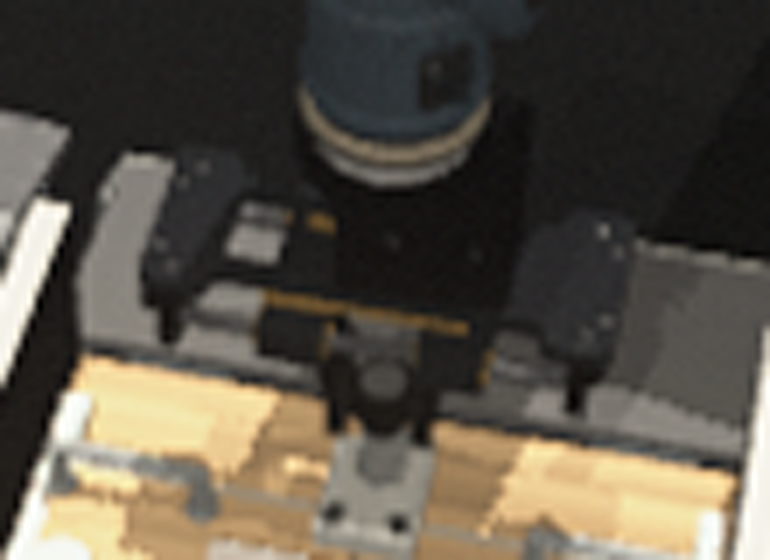

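View pics/wrist14.png

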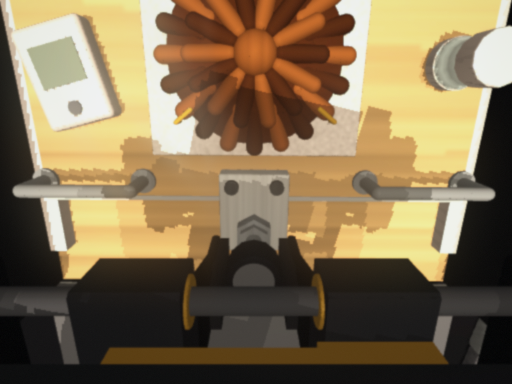

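```bash
python3 -m crank '[[[0.02,-0.05,0],[0,0,0]],[[0,0,0],[0,0,0]],[[0,0,0],[0,0,0]]]'; python3 -m crank '[[[0,0,0],[0,0,0]],[[0,0,0],[0,0,0]],[[0,0,0],[0,0,0]],[[0,0,0],[0,0,0]],[[0,0,0],[0,0,0]]]'
```

```text
time_s: 14.1
position: [0.653, 0.1149, 0.0758]
tcp_rot: [[0.236, -0.972, -0.002], [-0.972, -0.236, 0.0], [-0.001, 0.002, -1.0]]
force: [3.4, 4.2, -15.3]
opening: 0.313
time_s: 14.6
position: [0.653, 0.1149, 0.0758]
tcp_rot: [[0.235, -0.972, -0.002], [-0.972, -0.235, 0.0], [-0.001, 0.001, -1.0]]
force: [3.2, 4.1, -15.2]
opening: 0.316
```

Run:
```python
from h import *
print(bot.hand_in())
```

```text
the job is handed in; nothing more can be done
None
```

The front panel is folded down flat, and the gripper is still holding the locking knob, pulled up against its stop. I handed the job in at about 14.6 s of the 51 s allowed. The hand-in reports no verdict.

**Front panel:** I pushed it down with the closed fingers until it met its end stop, where the upward force rose to about 27 N. The last pictures show it lying flat.

**Knob:** The grip closed to about 27 mm on the 28 mm head. The tool rose 14.1 mm, with the load going from about 9 to 12.6 N, as the spring should give. It then stopped, and the load rose to about 15 N. In the last 0.5 s of still rows it held steady with no slip.

**Tray and surroundings:** The tool's level position did not change after the pin came out, so the tray appears to be at home. In the last pictures the rosette, logger and vial look undisturbed, as does the tape. I did not measure any of them. The brush, tweezers, dish, bottle and camera were not all in the final close-ups.

**Checks that disagreed:**
- **Fingertip height:** The real fingertips are about 24–27 mm higher than the reported TCP. The pictures and the panel's stop both showed this. I set the grasp height from the real tips.
- **Sideways force:** About 5 N remains on the tool, under the roughly 8 N that would slide the tray. Shifting the tool 0.5 mm barely reduced it.

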